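# Fit the jaw head on the frame vice and lock it

## Task

Change the head of the picture-frame vice: pull its yellow ball knob straight out along its slanted shaft to the stop so that the plunger clears the hub, then turn the red jaw head to match the three studs, slide it fully down until it sits flat on the hub, and let go of it. Then push the yellow knob fully back in so that the plunger holds the plate down, and leave the other things on the bench where they are.

Things in the scene. Friction and masses are not known exactly. Their poses are not given: they have to be found in the camera images.
- vice: Green bench vice fixed to the table, hub of radius 76 mm, flat white top 45 mm up. Origin on the table under the hub's axis, z up. Three dark upright studs of diameter 10 mm rise 26 mm above the hub's top (last 7 mm tapers to 4 mm) at vice x,y = (45,0), (-45,35), (-45,-35) mm. On its -x side a post (20 mm wide in y, x -92 to -108, 93 mm high) carries the lock plunger's sleeve.
- seat (a point): Centre of the hub's flat top, 45 mm above the table: where the middle of the red head's underside must come. Axes as the vice's.
- nose_stud (a point): Root of the single stud, on the hub's top at vice x = +45 mm, y = 0.
- lock (a joint): Slide of the lock plunger, m: 0 = pushed fully in, 0.034 = pulled out to its stop; starts at 0 to 0.008. It moves straight along (-0.643, 0, 0.766) in vice axes (40 degrees from vertical, up and away from the hub); about 5 N of friction holds it wherever it is left. Pushed in, it blocks a plate from coming down on the hub or holds down a seated one.
- lock_ball (a point): Centre of the yellow ball knob, 32 mm in diameter, at the plunger's outer end; at vice (-111, 0, 126) mm when fully in. It can be pinched from above across the vice's y axis.
- lock_tip (a point): Centre of the plunger's 12 mm round lower tip: at vice (-58, 0, 63) mm when fully in, 13 mm over the edge of a seated plate and 2 mm above it; fully out it clears that edge by 9 mm. The sleeve above it, 22 mm in diameter, has its lower end at vice x -84, z 94 mm and its upper end at x -97, z 109 mm.
- red_head: Loose vice head to fit, 0.35 to 0.65 kg: aluminium plate 130 (x) by 110 (y) by 10 mm; on its middle an upright red bar to grip, 68 mm along x, 18 thick in y, top 52 mm above the underside. Origin at the centre of the underside, z up. 13.5 mm holes at x,y = (45,0), (-45,35), (-45,-35) mm: fits only with its +x along the vice's +x. Starts flat on the table, left or right of the vice.
- nose_hole (a point): Middle of the single hole at the plate's underside, x = +45 mm, y = 0 in the red head's frame.
- blue_head: Bystander on the other side of the vice from the red head: a similar loose head with a blue bar, same sizes, but four holes at (+-45, +-35) mm; does not fit. Leave it. Origin at the centre of its underside.
- spray_can: Bystander: upright can, 60 mm in diameter, 190 mm tall; origin at the centre of its underside.
- glue_jar: Bystander: upright jar, 68 mm in diameter, 120 mm tall; origin at the centre of its underside.
- small_frame: Bystander: empty light wood picture frame 100 (x) by 125 (y) by 16 mm lying flat; origin under its centre.
- tape_measure: Bystander: red tape measure 70 by 40 by 62 mm high; origin under its centre.
- moulding: Bystander: piece of dark and gilt frame moulding 34 (x) by 160 (y) by 22 mm; origin under its centre.
- brush: Bystander: brush lying on the table, 170 mm long along its x; origin under its middle.

How it is judged (in metres and radians):
On the way, in this order (a step that is already met when the one before it is completed fails the run):
1. the knob is pulled out to its stop (at least 29 of 34 mm) (value of joint lock above 0.029 m), for 0.1 s.
2. with the knob still out, the red head sits fully home on the three studs, let go (distance between red_head and seat below 0.005 m and distance between nose_hole and nose_stud below 0.006 m and angle between red_head's own z axis and vertical below 0.05 rad and value of joint lock above 0.025 m and contact force between the fingers and red_head below 0.3 N), for 0.2 s.
3. the knob is pushed fully in (within 4 mm) over the seated head (distance between red_head and seat below 0.005 m and distance between nose_hole and nose_stud below 0.006 m and angle between red_head's own z axis and vertical below 0.05 rad and value of joint lock below 0.004 m), for 0.1 s.
At the end, for the whole second after the job is handed in: The red head is home on the studs (underside centre within 5 mm of the seat, single hole within 6 mm of its stud's root, tilt under 0.05 rad), at rest and released, and the knob is in to within 4 mm (all of step 3 and linear speed of red_head below 0.01 m/s and angular speed of red_head below 0.1 rad/s and contact force between the fingers and red_head below 0.3 N); the robot touches nothing.
It fails at once if another thing on the bench is moved by more than 30 mm or knocked over (distance of any of blue_head, spray_can, glue_jar, small_frame, tape_measure, moulding, brush from where it was at the start of the episode above 0.03 m or angle between any of spray_can, glue_jar, tape_measure's own z axis and vertical above 0.5 rad).
It also fails if it takes over 72 s, if anything falls off the work surface, if the arm or the gripper's body presses on something with over 40 N, if the wrist force passes 120 N, or if a joint passes its speed limit or range.

## Robot

A 6-joint arm with a two-finger parallel gripper is mounted at the origin on the work surface. World frame = base frame: x ahead of the robot, y to its left, z up, the work surface at z = 0. Lengths are in m, angles in degrees, forces in N, time in s.
With the tool pointing down it reaches from about 0.25 to 0.725 m from the base axis. Payload 9.7 kg.
Tool frame: the origin (TCP) lies at the very end of the fingers, on their centre line; the grasp point (between the pads) lies 19 mm behind it; z points along the fingers, y is the line along which they close (so a half turn about z gives the same grasp; the last joint's range is limited). The gripper opens to 85 mm and grips with 20 to 120 N. Pads are 22 mm wide; open, the fingers measure 114 mm over their backs; the gripper's body (76 mm by 85 mm) begins 54 mm behind the grasp point. The pads swing forward as they close: fully open they stand 13 mm farther back than shut.
Start: joints at [70.588, 4.979, 10.078, 95.1, 0, 90], TCP at [0.183, 0.519, 0.231] pointing down, gripper open.
Joint ranges: [-179.16, 179.16], [-48.56, 103.87], [-65.8, 70.77], [-126.05, 130.52], [-82.76, 87.17], [-180, 180]. Speed limits (degrees/s): [127.2, 127.2, 147.25, 180, 180, 180].

## Interface

Orientations are given as [roll, pitch, yaw] about the fixed x, y, z axes, in that order (R = Rz(yaw) Ry(pitch) Rx(roll)).
In Python, from workcell import telemetry, optics, workorder gives the robot as it stands.
- The arm moves only by the shell command python3 -m handwheel 'ROWS' [FORCE]. ROWS is JSON, a list of rows, each an object of numbers: "tx", "ty", "tz": the shift along the tool's x, y, z in m; "ax", "ay", "az": the turn, a rotation vector about the tool's x, y, z in degrees; "jaw": the gripper command: -1 is shut, 1 is fully open, values between are in proportion. A call has exactly 10 rows; each row shifts and turns the commanded pose from where the row before left it, along the tool's axes as they then stand; what a row does not reach is not made up. A row lasts 1/8 s, in which the tool goes at most 62.5 mm and 10.7 degrees, less where a joint would pass 70% of its speed; a pose out of reach is approached as far as the arm can. A call is refused whole if a number of a shift passes 0.0625 or a number of a turn 10.7, either way. A call with a gripper value outside its range is refused whole. The fingers move at their own pace and stop on an object; FORCE is the grip in N (left out, the last holds). Time passes only in rows, so rows that do not move let the fingers close, or fill a call up. It gives the time, the measured TCP pose, the force, the opening and the grip force at its end, in the units of the state.
- telemetry.get_obs(): the state, without advancing time (a new reading comes with each control period).
- optics.camera(name): name is "scene" or "side" or "wrist"; returns a dict with "color" (420x560x3 uint8, red, green, blue), "K" (3x3 intrinsics, pixels), "k1" (the pictures are not rectified: a ray, as slopes to the right and down, at radius r is drawn at 1 + k1 r^2 times it, then the intrinsics apply), "extrinsics" (4x4, takes a point from camera to world coordinates); the wrist camera has in their place "mount" (4x4, takes a point from camera to tool coordinates, whose origin is the TCP and whose axes are the flange's). Camera axes: x right, y down, z forward; pixel columns grow to the right and rows downward; lengths in m; the calibration is good to about 2 mm. A picture is of the moment at which its call begins: read the wrist's pose just before it. There is no depth.
- workorder.job_done(): hands the job in; it is judged then, once.
The state is a dict: "time": time; "q": joint angles; "qd": joint speeds; "joint_efforts": joint torques, N m; "ee_pos": TCP position; "tcp_rot": TCP orientation; "wrist_force": force on the tool from outside, world axes, zero at the start; "torque": the same for the moment, N m; "opening": finger opening in m; "grasp_force": force on a finger pad.
Only numpy, scipy, OpenCV 4.12 (cv2) and the standard library are available. Lean on these libraries where they do the work, as an engineer would, in place of code of your own. Each camera call takes 0.05 s, during which the arm holds its last target. There are 200 camera calls.

## Working session

There is one attempt and no reset: what is moved stays moved. The work goes in short steps, Python scripts to look and compute and a shell command to move; the robot and the scene stay as the last step left them, time stands still between calls to the robot, and variables do not carry over. Pictures are saved under pics/ and viewed, at most 10 in all, crops included, and the job is handed in when it is done.

```bash
mkdir -p pics; ls
cat > h.py <<'E'
import numpy as np, cv2
from workcell import telemetry, optics, workorder
from scipy.spatial.transform import Rotation as R
def snap(n,f=None):
    o=telemetry.get_obs(); c=optics.camera(n)
    if f: cv2.imwrite('pics/'+f,c['color'][:,:,::-1])
    if n=='wrist':
        T=np.eye(4); T[:3,:3]=R.from_euler('xyz',o['tcp_rot'],degrees=True).as_matrix(); T[:3,3]=o['ee_pos']
        c['extrinsics']=T@np.array(c['mount'])
    return c
def ray(c,u,v):
    K=np.array(c['K']);d=np.array([(u-K[0,2])/K[0,0],(v-K[1,2])/K[1,1]]);s=d.copy()
    for _ in range(20): s=d/(1+c['k1']*(s@s))
    E=np.array(c['extrinsics']);return E[:3,3],E[:3,:3]@np.array([*s,1])
def onz(c,u,v,z):
    o,d=ray(c,u,v);return o+d*(z-o[2])/d[2]
def tri(c1,p1,c2,p2):
    o,d=ray(c1,*p1);q,e=ray(c2,*p2)
    t=np.linalg.lstsq(np.c_[d,-e],q-o,rcond=None)[0]
    a,b=o+t[0]*d,q+t[1]*e;return (a+b)/2,np.linalg.norm(a-b)
def proj(c,P):
    E=np.linalg.inv(np.array(c['extrinsics']));p=E[:3,:3]@np.array(P)+E[:3,3];s=p[:2]/p[2];s=s*(1+c['k1']*(s@s));K=np.array(c['K'])
    return K[0,0]*s[0]+K[0,2],K[1,1]*s[1]+K[1,2]
E
python3 - <<'E'
from h import *
for n in ['scene','side','wrist']:
    c=snap(n,n+'0.png'); print(n,np.round(c['extrinsics'],2).tolist(),c['k1'],c['K'][0])
print(telemetry.get_obs())
a=[cv2.imread(f'pics/{n}0.png') for n in ['scene','side']]
E
```

```text
pics
scene [[-0.88, 0.36, -0.31, 1.0], [0.47, 0.7, -0.54, 0.89], [0.02, -0.62, -0.79, 1.32], [0.0, 0.0, 0.0, 1.0]] -0.07015932166165083 [500.64318865   0.         280.856723  ]
side [[0.85, -0.4, 0.36, 0.18], [-0.53, -0.64, 0.55, -0.51], [0.01, -0.66, -0.75, 0.9], [0.0, 0.0, 0.0, 1.0]] -0.006782479370750215 [386.61692112   0.         277.96379701]
wrist [[0.33, 0.9, 0.28, 0.11], [0.94, -0.32, -0.1, 0.54], [0.0, 0.3, -0.95, 0.37], [0.0, 0.0, 0.0, 1.0]] -0.05978562754698721 [304.61915653   0.         281.47181781]
{'time': 0.15, 'q': array([ 7.05880725e+01,  5.00278880e+00,  1.00464003e+01,  9.51005126e+01,
       -1.14507973e-03,  9.00003505e+01]), 'qd': array([ 0.03666994, -0.07828468,  0.1473703 ,  0.03394287,  0.11903399,
       -0.01366731]), 'joint_efforts': array([ 3.14328108e-04, -5.20762396e+01,  4.65045154e+01,  1.40003802e-02,
        5.25103997e-05,  3.17813402e-07]), 'ee_pos': array([0.18274406, 0.51856814, 0.23076982]), 'tcp_rot': array([-1.79943099e+02,  1.14542729e-03,  1.60587723e+02]), 'wrist_force': array([ 0.32902623,  0.46754599, -0.17301252]), 'torque': array([0.03519603, 0.05717787, 0.03783891]), 'grasp_force': 0.0, 'opening': 0.08545953107192727}
```

View pics/scene0.png

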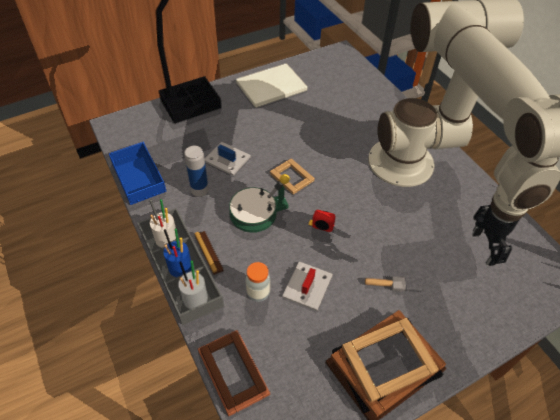

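View pics/side0.png

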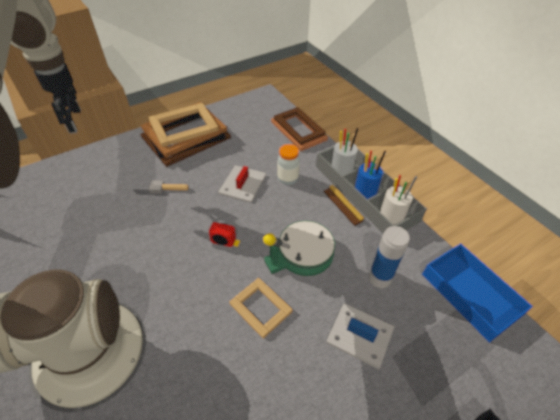

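The scene picture shows the vice hub at (252,208), the yellow ball at (284,178), the red head at (308,285) and the tape measure at (323,221). The side picture has the hub at (306,246), ball at (269,240), red head at (243,182) and tape at (223,234).

Run:
```python
from h import *
S,D=snap('scene'),snap('side')
def blobs(c,lo,hi,box):
    m=cv2.inRange(cv2.cvtColor(c['color'],cv2.COLOR_RGB2HSV),lo,hi); k=np.zeros_like(m);x,y,X,Y=box;k[y:Y,x:X]=m[y:Y,x:X]
    n,l,s,ce=cv2.connectedComponentsWithStats(k);i=1+np.argmax(s[1:,4]);return ce[i],s[i],(l==i)
ys=[blobs(S,(22,150,120),(35,255,255),(270,165,300,195)),blobs(D,(22,150,120),(35,255,255),(255,228,285,255))]
print([ (y[0].round(1),y[1]) for y in ys]); print('ball',tri(S,ys[0][0],D,ys[1][0]))
for c,b,nm in((S,(220,180,285,235),'scene'),(D,(270,215,345,280),'side')):
    ce,s,m=blobs(c,(0,0,140),(180,70,255),b)
    cn=max(cv2.findContours(m.astype('uint8'),0,1)[0],key=cv2.contourArea)[:,0]
    P=np.array([onz(c,*p,.045)[:2] for p in cn.astype(float)],dtype=np.float32)
    print('hub',nm,s,cv2.minEnclosingCircle(P))
    # dark studs inside
for c,b,nm in((S,(275,255,340,315),'scene'),(D,(212,160,275,205),'side')):
    ce,s,m=blobs(c,(0,0,110),(180,70,255),b)
    m2=m.copy(); r=blobs(c,(0,150,60),(8,255,255),b)
    mm=(m|r[2]).astype('uint8'); cn=max(cv2.findContours(mm,0,1)[0],key=cv2.contourArea)[:,0]
    P=np.array([onz(c,*p,.01)[:2] for p in cn.astype(float)],dtype=np.float32)
    print('plate',nm,s,cv2.minAreaRect(P),'red',r[0],r[1])
    rr=max(cv2.findContours(r[2].astype('uint8'),0,1)[0],key=cv2.contourArea)[:,0]
    P=np.array([onz(c,*p,.035)[:2] for p in rr.astype(float)],dtype=np.float32);print(' bar',cv2.minAreaRect(P))
A=cv2.resize(S['color'][160:320,220:350],None,fx=3,fy=3,interpolation=2);B=cv2.resize(D['color'][155:315,205:345],None,fx=3,fy=3,interpolation=2)
cv2.imwrite('pics/crop1.png',np.hstack([A,B])[:,:,::-1])
```

```text
[(array([285. , 176.7]), array([282, 175,   7,   5,  23], dtype=int32)), (array([269. , 239.2]), array([263, 234,  13,  12, 116], dtype=int32))]
ball (array([ 0.47110818, -0.02840256,  0.13143906]), np.float64(0.0008912890691791473))
hub scene [ 230  188   44   35 1064] ((0.5856672525405884, -0.03716808557510376), 0.07233291119337082)
hub side [ 281  220   53   45 1718] ((0.5900865793228149, -0.03532213717699051), 0.07691329717636108)
plate scene [ 275  255   65   60 3242] ((0.5586799383163452, 0.28323668241500854), (0.20086190104484558, 0.1974177062511444), 62.071044921875) red [308.03592814 280.65868263] [302 269  13  25 167]
 bar ((0.5616710186004639, 0.2866574823856354), (0.08393686264753342, 0.021204400807619095), 36.818878173828125)
plate side [ 212  160   63   45 2498] ((0.5629401803016663, 0.2930763065814972), (0.19956696033477783, 0.21008990705013275), 58.512577056884766) red [241.63157895 177.08270677] [237 167  11  21 133]
 bar ((0.5619889497756958, 0.28617948293685913), (0.09185748547315598, 0.025593997910618782), 39.506324768066406)
```

View pics/crop1.png

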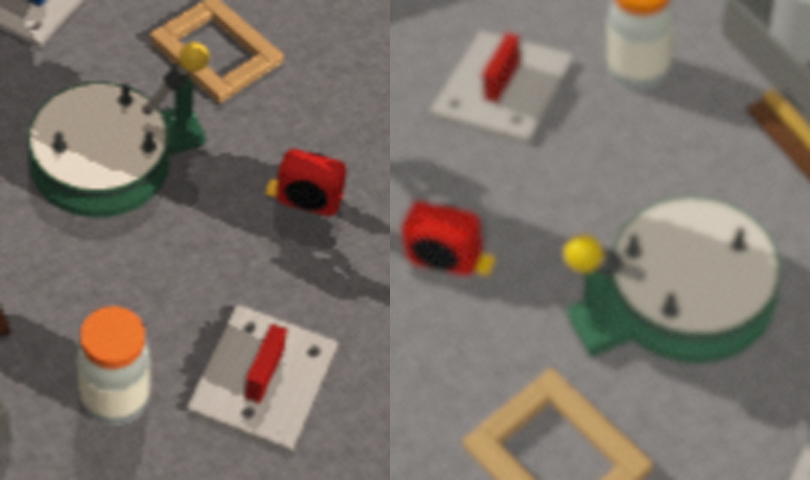

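Run:
```python
from h import *
S,D=snap('scene'),snap('side')
for p in [(324.7,277),(303.3,269),(303,297)]: print('hole S',onz(S,*p,.01).round(3))
for p in [(226.7,189.3),(247,195)]: print('hole D',onz(D,*p,.01).round(3))
for p,q in [((239.7,207.7),(321.7,235)),((262,191.7),(286.3,237.3)),((262,191.7),(298.7,256.7)),((270,207.7),(286.3,237.3)),((270,207.7),(298.7,256.7))]: print('stud',[a.round(3) for a in tri(S,p,D,q)])
# plate corners scene
for p in [(235,305),(338,342),(295,450),(188,407)]: print('corner',onz(S,220+p[0]/3,160+p[1]/3,.01).round(3))
print('can',onz(S,194,152,.19).round(3),onz(D,392,235,.19).round(3),'jar',onz(S,258,270,.12).round(3),'tape',onz(S,323,216,.062).round(3))
print('frame',onz(S,292,176,.016).round(3), 'bluebar',onz(S,227,153,.05).round(3))
```

```text
hole S [0.503 0.288 0.01 ]
hole S [0.547 0.233 0.01 ]
hole S [0.595 0.316 0.01 ]
hole D [0.505 0.285 0.01 ]
hole D [0.548 0.23  0.01 ]
stud [array([ 0.63 , -0.041,  0.052]), np.float64(0.003)]
stud [array([ 0.539, -0.029,  0.093]), np.float64(0.026)]
stud [array([ 0.536, -0.067,  0.053]), np.float64(0.004)]
stud [array([0.543, 0.004, 0.051]), np.float64(0.004)]
stud [array([ 0.541, -0.035,  0.009]), np.float64(0.036)]
corner [0.547 0.204 0.01 ]
corner [0.477 0.29  0.01 ]
corner [0.577 0.373 0.01 ]
corner [0.645 0.284 0.01 ]
can [ 0.701 -0.207  0.19 ] [ 0.695 -0.203  0.19 ] jar [0.698 0.233 0.12 ] tape [0.412 0.12  0.062]
frame [ 0.395 -0.109  0.016] bluebar [ 0.562 -0.284  0.05 ]
```

```bash
python3 -m handwheel '[{"az":-7,"tz":-0.03,"jaw":1},{"az":-7,"tz":-0.03},{"tx":-0.033,"ty":-0.05},{"tx":-0.033,"ty":-0.05},{"tx":-0.033,"ty":-0.05},{"tx":-0.033,"ty":-0.05},{"tx":-0.033,"ty":-0.05},{"tx":-0.033,"ty":-0.05},{"tx":-0.033,"ty":-0.05},{"tx":-0.033,"ty":-0.05}]' 60; python3 -c "
from h import *
o=telemetry.get_obs();print(o['q'].round(1))"
```

```text
[70.6  5.  10.1 95.1 -0.  90. ]$[0]: bad value
```

```bash
python3 -m handwheel '[{"tx":0,"ty":0,"tz":-0.03,"ax":0,"ay":0,"az":-7,"jaw":1},{"tx":0,"ty":0,"tz":-0.03,"ax":0,"ay":0,"az":-7,"jaw":1},{"tx":-0.033,"ty":-0.05,"tz":0,"ax":0,"ay":0,"az":0,"jaw":1},{"tx":-0.033,"ty":-0.05,"tz":0,"ax":0,"ay":0,"az":0,"jaw":1},{"tx":-0.033,"ty":-0.05,"tz":0,"ax":0,"ay":0,"az":0,"jaw":1},{"tx":-0.033,"ty":-0.05,"tz":0,"ax":0,"ay":0,"az":0,"jaw":1},{"tx":-0.033,"ty":-0.05,"tz":0,"ax":0,"ay":0,"az":0,"jaw":1},{"tx":-0.033,"ty":-0.05,"tz":0,"ax":0,"ay":0,"az":0,"jaw":1},{"tx":-0.033,"ty":-0.05,"tz":0,"ax":0,"ay":0,"az":0,"jaw":1},{"tx":-0.033,"ty":-0.05,"tz":0,"ax":0,"ay":0,"az":0,"jaw":1}]' 60; python3 -c "
from h import *
o=telemetry.get_obs();print(o['q'].round(1))"
```

```text
time: 1.6
ee_pos: [0.4084, 0.0937, 0.2915]
tcp_rot: [180.0, 0.1, 174.6]
wrist_force: [0.9, 0.3, -0.0]
opening: 0.0855
grasp_force: 0.0
[ 12.9 -11.    1.6 102.5   0.   18.3]
```

```bash
python3 -m handwheel '[{"tx":-0.015,"ty":-0.023,"tz":0.006,"ax":0,"ay":0,"az":0,"jaw":1},{"tx":-0.015,"ty":-0.023,"tz":0.006,"ax":0,"ay":0,"az":0,"jaw":1},{"tx":-0.015,"ty":-0.023,"tz":0.006,"ax":0,"ay":0,"az":0,"jaw":1},{"tx":-0.015,"ty":-0.023,"tz":0.006,"ax":0,"ay":0,"az":0,"jaw":1},{"tx":-0.014,"ty":-0.023,"tz":0.006,"ax":0,"ay":0,"az":0,"jaw":1},{"tx":0,"ty":0,"tz":0,"ax":0,"ay":0,"az":0,"jaw":1},{"tx":0,"ty":0,"tz":0,"ax":0,"ay":0,"az":0,"jaw":1},{"tx":0,"ty":0,"tz":0,"ax":0,"ay":0,"az":0,"jaw":1},{"tx":0,"ty":0,"tz":0,"ax":0,"ay":0,"az":0,"jaw":1},{"tx":0,"ty":0,"tz":0,"ax":0,"ay":0,"az":0,"jaw":1}]' 60
python3 - <<'E'
from h import *
W=snap('wrist','w1.png')
m=cv2.inRange(cv2.cvtColor(W['color'],cv2.COLOR_RGB2HSV),(22,130,80),(35,255,255))
n,l,s,c=cv2.connectedComponentsWithStats(m)
for i in range(1,n):
  if s[i,4]>100: print(s[i],c[i],onz(W,*c[i],.131))
E
```

```text
time: 2.85
ee_pos: [0.4707, -0.0255, 0.2615]
tcp_rot: [180.0, 0.0, 174.6]
wrist_force: [0.9, 0.2, -0.0]
opening: 0.0853
grasp_force: 0.0
[265 187  34  33 895] [281.15083799 203.1396648 ] [ 0.47139544 -0.02610096  0.131     ]
```

View pics/w1.png

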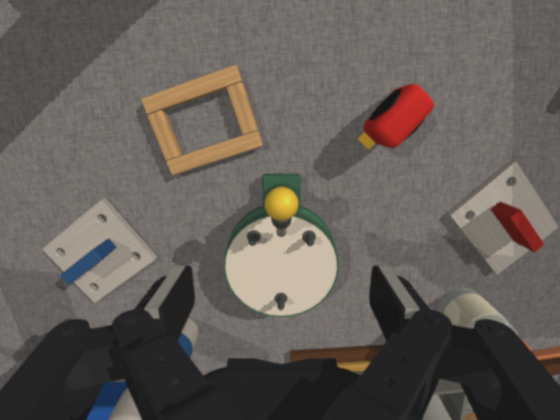

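Wrist picture: the ball is at (281,203), the hub centre near (281,260), the single stud at (280,300) and the pair at (254,238) and (308,238), so the tool is square to the vice. Descending and gripping the ball.

```bash
python3 -m handwheel '[{"tx":0,"ty":0,"tz":0.0305,"ax":0,"ay":0,"az":0,"jaw":1},{"tx":0,"ty":0,"tz":0.0305,"ax":0,"ay":0,"az":0,"jaw":1},{"tx":0,"ty":0,"tz":0.0305,"ax":0,"ay":0,"az":0,"jaw":1},{"tx":0,"ty":0,"tz":0.0305,"ax":0,"ay":0,"az":0,"jaw":1},{"tx":0,"ty":0,"tz":0.0305,"ax":0,"ay":0,"az":0,"jaw":1},{"tx":0,"ty":0,"tz":0,"ax":0,"ay":0,"az":0,"jaw":1},{"tx":0,"ty":0,"tz":0,"ax":0,"ay":0,"az":0,"jaw":-1},{"tx":0,"ty":0,"tz":0,"ax":0,"ay":0,"az":0,"jaw":-1},{"tx":0,"ty":0,"tz":0,"ax":0,"ay":0,"az":0,"jaw":-1},{"tx":0,"ty":0,"tz":0,"ax":0,"ay":0,"az":0,"jaw":-1}]' 60
python3 - <<'E'
from h import *
c=cv2.imread('pics/w1.png')[:,:,::-1]
o,T=telemetry.get_obs(),np.eye(4)
W=optics.camera('wrist')
T[:3,:3]=R.from_euler('xyz',[180,0,174.6],degrees=True).as_matrix();T[:3,3]=[.4707,-.0255,.2615]
W['extrinsics']=T@np.array(W['mount'])
m=cv2.inRange(cv2.cvtColor(c,cv2.COLOR_RGB2HSV),(0,0,130),(180,60,255));m[:190]=0;m[325:]=0;m[:,:215]=0;m[:,345:]=0
cn=max(cv2.findContours(m,0,1)[0],key=cv2.contourArea)[:,0]
P=np.array([onz(W,*p,.045)[:2] for p in cn.astype(float)],dtype=np.float32);ctr,r=cv2.minEnclosingCircle(P);print('hub',ctr,r)
h=cv2.drawContours(np.zeros_like(m),[cv2.convexHull(cn)],-1,255,-1)
d=cv2.bitwise_and(h,(c.max(2)<90).astype('uint8')*255)
n,l,s,ce=cv2.connectedComponentsWithStats(d)
for i in range(1,n):
  if s[i,4]>20: print(s[i],ce[i],onz(W,*ce[i],.058).round(4))
E
```

```text
time: 4.15
ee_pos: [0.4713, -0.026, 0.1099]
tcp_rot: [-180.0, 0.1, 174.6]
wrist_force: [0.1, 0.6, 5.3]
opening: 0.0293
grasp_force: 58.7
hub (0.5838209390640259, -0.03717637434601784) 0.07376044243574142
[272 218  19  18 154] [280.58441558 225.08441558] [ 0.5192 -0.0313  0.058 ]
[247 231  14  14 135] [253.11851852 237.01481481] [ 0.5314 -0.0663  0.058 ]
[303 232  12  13 119] [308.52941176 237.52941176] [0.5386 0.0012 0.058 ]
[275 294  11  15 113] [280.31858407 300.03539823] [ 0.6236 -0.0417  0.058 ]
```

```bash
python3 -m handwheel '[{"tx":0.0026,"ty":0,"tz":-0.0031,"ax":0,"ay":0,"az":0,"jaw":-1},{"tx":0.0026,"ty":0,"tz":-0.0031,"ax":0,"ay":0,"az":0,"jaw":-1},{"tx":0.0026,"ty":0,"tz":-0.0031,"ax":0,"ay":0,"az":0,"jaw":-1},{"tx":0.0026,"ty":0,"tz":-0.0031,"ax":0,"ay":0,"az":0,"jaw":-1},{"tx":0.0026,"ty":0,"tz":-0.0031,"ax":0,"ay":0,"az":0,"jaw":-1},{"tx":0.0026,"ty":0,"tz":-0.0031,"ax":0,"ay":0,"az":0,"jaw":-1},{"tx":0.0026,"ty":0,"tz":-0.0031,"ax":0,"ay":0,"az":0,"jaw":-1},{"tx":0,"ty":0,"tz":0,"ax":0,"ay":0,"az":0,"jaw":-1},{"tx":0,"ty":0,"tz":0,"ax":0,"ay":0,"az":0,"jaw":-1},{"tx":0,"ty":0,"tz":0,"ax":0,"ay":0,"az":0,"jaw":-1}]' 60
python3 - <<'E'
from h import *
for n in('scene','side'): 
    c=snap(n)
    m=cv2.inRange(cv2.cvtColor(c['color'],cv2.COLOR_RGB2HSV),(22,130,80),(35,255,255));print(n,cv2.connectedComponentsWithStats(m)[2:])if 0 else None
print(telemetry.get_obs()['wrist_force'])
E
```

```text
time: 5.45
ee_pos: [0.4534, -0.0242, 0.1313]
tcp_rot: [180.0, 0.1, 174.6]
wrist_force: [4.5, 0.6, 5.8]
opening: 0.0294
grasp_force: 59.8
[ 4.20758268 -0.76017361  5.55548982]
```

```bash
python3 -m handwheel '[{"tx":0.002,"ty":0,"tz":-0.0023,"ax":0,"ay":0,"az":0,"jaw":-1},{"tx":0.002,"ty":0,"tz":-0.0023,"ax":0,"ay":0,"az":0,"jaw":-1},{"tx":0.002,"ty":0,"tz":-0.0023,"ax":0,"ay":0,"az":0,"jaw":-1},{"tx":0,"ty":0,"tz":0,"ax":0,"ay":0,"az":0,"jaw":-1},{"tx":0,"ty":0,"tz":0,"ax":0,"ay":0,"az":0,"jaw":-1},{"tx":0,"ty":0,"tz":0,"ax":0,"ay":0,"az":0,"jaw":-1},{"tx":0,"ty":0,"tz":0,"ax":0,"ay":0,"az":0,"jaw":-1},{"tx":0,"ty":0,"tz":0,"ax":0,"ay":0,"az":0,"jaw":-1},{"tx":0,"ty":0,"tz":0,"ax":0,"ay":0,"az":0,"jaw":-1},{"tx":0,"ty":0,"tz":0,"ax":0,"ay":0,"az":0,"jaw":-1}]' 60
python3 - <<'E'
from h import *
W=snap('wrist','w2.png')
E
```

```text
time: 6.8
ee_pos: [0.4493, -0.0238, 0.1363]
tcp_rot: [180.0, 0.2, 174.6]
wrist_force: [23.0, -1.6, -16.2]
opening: 0.0287
grasp_force: 62.3
```

View pics/w2.png

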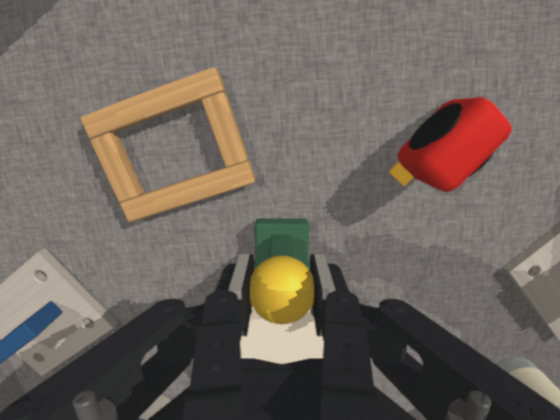

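The ball is still in the pads at (281,290), the arm has travelled 34 mm, and the force has risen to about 28 N along the shaft, so the knob is at its stop. Releasing it and going to the red head.

```bash
python3 -m handwheel '[{"tx":-0.0015,"ty":0,"tz":0.0015,"ax":0,"ay":0,"az":0,"jaw":-1},{"tx":0,"ty":0,"tz":0,"ax":0,"ay":0,"az":0,"jaw":1},{"tx":0,"ty":0,"tz":0,"ax":0,"ay":0,"az":0,"jaw":1},{"tx":0,"ty":0,"tz":0,"ax":0,"ay":0,"az":0,"jaw":1},{"tx":0,"ty":0,"tz":-0.02,"ax":0,"ay":0,"az":0,"jaw":1},{"tx":0,"ty":0,"tz":-0.04,"ax":0,"ay":0,"az":0,"jaw":1},{"tx":0,"ty":0,"tz":-0.04,"ax":0,"ay":0,"az":0,"jaw":1},{"tx":0,"ty":0,"tz":-0.02,"ax":0,"ay":0,"az":0,"jaw":1},{"tx":0,"ty":0,"tz":0,"ax":0,"ay":0,"az":0,"jaw":1},{"tx":0,"ty":0,"tz":0,"ax":0,"ay":0,"az":0,"jaw":1}]' 60
python3 - <<'E'
from h import *
W=snap('wrist')
c=W['color'];hs=cv2.cvtColor(c,cv2.COLOR_RGB2HSV)
m=cv2.inRange(hs,(22,130,80),(35,255,255));n,l,s,ce=cv2.connectedComponentsWithStats(m)
for i in range(1,n):
  if s[i,4]>100: print('ball',s[i],ce[i],onz(W,*ce[i],.152))
d=(c.max(2)<90).astype('uint8');n,l,s,ce=cv2.connectedComponentsWithStats(d)
for i in range(1,n):
  if 20<s[i,4]<600: print(s[i],ce[i].round(1),onz(W,*ce[i],.058).round(4))
E
python3 -m handwheel '[{"tx":-0.0135,"ty":0.0535,"tz":0,"ax":0,"ay":0,"az":0,"jaw":1},{"tx":-0.0135,"ty":0.0535,"tz":0,"ax":0,"ay":0,"az":0,"jaw":1},{"tx":-0.0135,"ty":0.0535,"tz":0,"ax":0,"ay":0,"az":0,"jaw":1},{"tx":-0.0135,"ty":0.0535,"tz":0,"ax":0,"ay":0,"az":0,"jaw":1},{"tx":-0.0135,"ty":0.0535,"tz":0,"ax":0,"ay":0,"az":0,"jaw":1},{"tx":-0.0135,"ty":0.0535,"tz":0,"ax":0,"ay":0,"az":-8.8,"jaw":1},{"tx":0,"ty":0,"tz":0,"ax":0,"ay":0,"az":-8.75,"jaw":1},{"tx":0,"ty":0,"tz":0,"ax":0,"ay":0,"az":-8.75,"jaw":1},{"tx":0,"ty":0,"tz":0,"ax":0,"ay":0,"az":-8.75,"jaw":1},{"tx":0,"ty":0,"tz":0,"ax":0,"ay":0,"az":-8.75,"jaw":1}]' 60
```

```text
time: 8.1
ee_pos: [0.4478, -0.0237, 0.2548]
tcp_rot: [-180.0, -0.1, 174.6]
wrist_force: [0.6, 0.1, -0.2]
opening: 0.0852
grasp_force: 0.0
ball [ 263  197   38   37 1119] [281.64343164 215.26094727] [ 0.45125796 -0.02411095  0.152     ]
[546 106  14  27 223] [554.2 122.2] [0.4008 0.2911 0.058 ]
[137 125  39  75 525] [153.6 163.1] [ 0.4065 -0.1645  0.058 ]
[408 141  18  18  53] [416.5 150. ] [0.4198 0.13   0.058 ]
[179 169  77  26 251] [216.6 181.8] [ 0.4347 -0.0967  0.058 ]
[508 196   7   6  28] [511.2 198. ] [0.4863 0.2485 0.058 ]
[492 221  40  48 538] [508.7 240.3] [0.5415 0.2527 0.058 ]
[299 223  28  20  55] [310.3 229.7] [0.5028 0.0053 0.058 ]
[248 250  12  15 128] [253.  256.6] [ 0.5312 -0.0668  0.058 ]
[303 251  12  14 125] [308.9 256.9] [0.5382 0.0013 0.058 ]
[ 56 295  13  12  90] [ 61.6 300.6] [ 0.5735 -0.332   0.058 ]
[276 312  11  16 117] [280.7 318.2] [ 0.6237 -0.0416  0.058 ]
[439 406  26  14 285] [452.6 412.9] [0.8318 0.2092 0.058 ]
time: 9.4
ee_pos: [0.5587, 0.2881, 0.2544]
tcp_rot: [180.0, -0.1, -141.3]
wrist_force: [-0.1, 0.2, 0.3]
opening: 0.0854
grasp_force: 0.0
```

Run:
```python
from h import *
W=snap('wrist','w3.png')
c=W['color'];hs=cv2.cvtColor(c,cv2.COLOR_RGB2HSV)
m=cv2.inRange(hs,(0,150,60),(8,255,255))|cv2.inRange(hs,(172,150,60),(180,255,255))
n,l,s,ce=cv2.connectedComponentsWithStats(m)
for i in range(1,n):
  if s[i,4]>200:
    cn=max(cv2.findContours((l==i).astype('uint8'),0,1)[0],key=cv2.contourArea)[:,0]
    P=np.array([onz(W,*p,.052)[:2] for p in cn.astype(float)],dtype=np.float32);print('red',s[i],cv2.minAreaRect(P))
d=(c.max(2)<95).astype('uint8');n,l,s,ce=cv2.connectedComponentsWithStats(d)
for i in range(1,n):
  if 20<s[i,4]<1500: print(s[i],ce[i].round(1),onz(W,*ce[i],.01).round(4))
```

```text
red [272 154  15  60 827] ((0.5589003562927246, 0.2845201790332794), (0.06947361677885056, 0.016065707430243492), 38.143070220947266)
[ 64   0  23  17 247] [76.3  6.5] [ 0.5471 -0.026   0.01  ]
[218   0  29   3  56] [231.4   0.8] [0.4341 0.1163 0.01  ]
[  0  46  17  15 179] [ 8.7 52.5] [ 0.6423 -0.0728  0.01  ]
[  0  77  26  15 100] [ 8.9 85.2] [ 0.6768 -0.0549  0.01  ]
[453 102  20  11 106] [465.5 108.2] [0.346  0.4098 0.01  ]
[226 127   8  11  49] [229.3 131.4] [0.5522 0.2002 0.01  ]
[220 136  15  35 255] [228.2 156.1] [0.5776 0.217  0.01  ]
[248 140   8   5  30] [251.7 141.9] [0.5451 0.2296 0.01  ]
[304 140   8   8  54] [307.3 143.4] [0.5032 0.285  0.01  ]
[221 170  15  26 181] [229.2 184.5] [0.6066 0.2395 0.01  ]
[507 183  29  26 164] [519.7 192.5] [0.3696 0.5515 0.01  ]
[230 196   7  10  46] [232.8 201. ] [0.6216 0.2563 0.01  ]
[133 207  41  24 303] [152.4 216.3] [0.7072 0.1834 0.01  ]
[232 208   5   7  23] [234.2 211. ] [0.6316 0.2658 0.01  ]
[487 209  22  26 113] [499.8 220.5] [0.4136 0.5605 0.01  ]
[137 226   7   7  27] [140.1 228.4] [0.7331 0.1791 0.01  ]
[429 233  49  50 327] [456.7 255.1] [0.4877 0.5512 0.01  ]
[364 242   6   7  25] [366.6 244.8] [0.5569 0.4378 0.01  ]
[350 268   5   6  22] [352.1 270. ] [0.5981 0.4484 0.01  ]
[551 319   9  10  52] [556.  322.5] [0.4622 0.78   0.01  ]
[  0 329  38  32 157] [ 15.  347.3] [1.057  0.1158 0.01  ]
[  0 341  13  10  36] [  5.  345.3] [1.066 0.1   0.01 ]
```

View pics/w3.png

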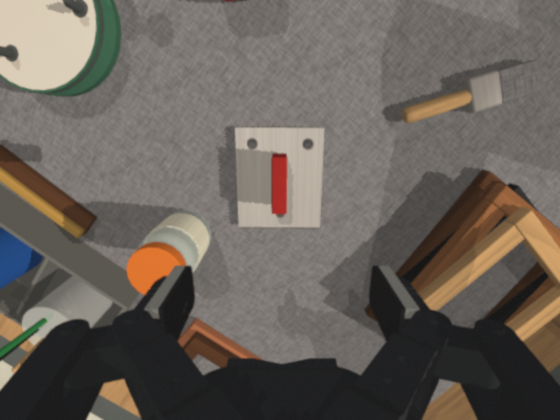

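Picture: the plate is at (280,178), the two holes at (252,142) and (307,143), and the bar upright at (279,185). All agree with the first measurement. Going down to grip.

```bash
python3 -m handwheel '[{"tx":0.002,"ty":-0.003,"tz":0.04,"ax":0,"ay":0,"az":0,"jaw":1},{"tx":0,"ty":0,"tz":0.05,"ax":0,"ay":0,"az":0,"jaw":1},{"tx":0,"ty":0,"tz":0.05,"ax":0,"ay":0,"az":0,"jaw":1},{"tx":0,"ty":0,"tz":0.05,"ax":0,"ay":0,"az":0,"jaw":1},{"tx":0,"ty":0,"tz":0.03,"ax":0,"ay":0,"az":0,"jaw":1},{"tx":0,"ty":0,"tz":0.0164,"ax":0,"ay":0,"az":0,"jaw":1},{"tx":0,"ty":0,"tz":0,"ax":0,"ay":0,"az":0,"jaw":-1},{"tx":0,"ty":0,"tz":0,"ax":0,"ay":0,"az":0,"jaw":-1},{"tx":0,"ty":0,"tz":0,"ax":0,"ay":0,"az":0,"jaw":-1},{"tx":0,"ty":0,"tz":0,"ax":0,"ay":0,"az":0,"jaw":-1}]' 80
```

```text
time: 10.7
ee_pos: [0.5598, 0.2851, 0.0209]
tcp_rot: [180.0, 0.1, -141.6]
wrist_force: [-0.6, -0.3, -5.1]
opening: 0.017
grasp_force: 78.0
```

```bash
python3 -m handwheel '[{"tx":0,"ty":0,"tz":-0.02,"ax":0,"ay":0,"az":0,"jaw":-1},{"tx":0,"ty":0,"tz":-0.04,"ax":0,"ay":0,"az":0,"jaw":-1},{"tx":0,"ty":0,"tz":-0.045,"ax":0,"ay":0,"az":0,"jaw":-1},{"tx":0,"ty":0,"tz":-0.045,"ax":0,"ay":0,"az":0,"jaw":-1},{"tx":0,"ty":0,"tz":0,"ax":0,"ay":0,"az":6.4,"jaw":-1},{"tx":0,"ty":0,"tz":0,"ax":0,"ay":0,"az":8,"jaw":-1},{"tx":0,"ty":0,"tz":0,"ax":0,"ay":0,"az":8,"jaw":-1},{"tx":0,"ty":0,"tz":0,"ax":0,"ay":0,"az":8,"jaw":-1},{"tx":0,"ty":0,"tz":0,"ax":0,"ay":0,"az":8,"jaw":-1},{"tx":0,"ty":0,"tz":0,"ax":0,"ay":0,"az":6,"jaw":-1}]' 80
python3 -m handwheel '[{"tx":-0.0037,"ty":-0.028,"tz":0,"ax":0,"ay":0,"az":0,"jaw":-1},{"tx":-0.008,"ty":-0.04,"tz":0,"ax":0,"ay":0,"az":0,"jaw":-1},{"tx":-0.008,"ty":-0.045,"tz":0,"ax":0,"ay":0,"az":0,"jaw":-1},{"tx":-0.008,"ty":-0.045,"tz":0,"ax":0,"ay":0,"az":0,"jaw":-1},{"tx":-0.008,"ty":-0.045,"tz":0,"ax":0,"ay":0,"az":0,"jaw":-1},{"tx":-0.008,"ty":-0.045,"tz":0,"ax":0,"ay":0,"az":0,"jaw":-1},{"tx":-0.008,"ty":-0.04,"tz":0,"ax":0,"ay":0,"az":0,"jaw":-1},{"tx":-0.006,"ty":-0.03,"tz":0,"ax":0,"ay":0,"az":0,"jaw":-1},{"tx":0,"ty":0,"tz":0,"ax":0,"ay":0,"az":0,"jaw":-1},{"tx":0,"ty":0,"tz":0,"ax":0,"ay":0,"az":0,"jaw":-1}]' 80
python3 - <<'E'
from h import *
W=snap('wrist','w4.png')
z=telemetry.get_obs()['ee_pos'][2]-.011
c=W['color']
d=(c.max(2)<95).astype('uint8');n,l,s,ce=cv2.connectedComponentsWithStats(d)
for i in range(1,n):
  if 20<s[i,4]<900: print(s[i],ce[i].round(1),onz(W,*ce[i],z).round(4))
E
```

```text
time: 11.95
ee_pos: [0.5591, 0.2845, 0.1702]
tcp_rot: [-180.0, -0.0, 173.8]
wrist_force: [-0.5, -0.2, -6.1]
opening: 0.017
grasp_force: 78.5
time: 13.2
ee_pos: [0.5832, -0.0374, 0.1699]
tcp_rot: [180.0, -0.0, 174.0]
wrist_force: [0.5, 0.7, -5.3]
opening: 0.0167
grasp_force: 79.4
[  0   0  14  22 162] [4.7 7.5] [ 0.4406 -0.1544  0.1588]
[ 82   0  23  34 316] [94.  14.9] [ 0.4516 -0.1106  0.1588]
[201   0  23  16 217] [211.9   5.5] [ 0.4554 -0.0556  0.1588]
[438  11  10   5  26] [442.5  12.9] [0.4682 0.0486 0.1588]
[305 119  28  17  88] [317.6 126.8] [ 0.5137 -0.0126  0.1588]
[ 33 139   8   8  33] [ 37.  141.8] [ 0.5043 -0.1561  0.1588]
[  0 185  55  44 726] [ 24.9 206.1] [ 0.5369 -0.1751  0.1588]
[ 81 193   8   8  32] [ 84.7 196. ] [ 0.5353 -0.1384  0.1588]
[168 201  13  50 288] [174.5 225.7] [ 0.5569 -0.0932  0.1588]
[  0 235   6  11  31] [  1.4 240.3] [ 0.5552 -0.1978  0.1588]
[503 258   4  11  22] [504.  262.5] [0.5996 0.0906 0.1588]
```

View pics/w4.png

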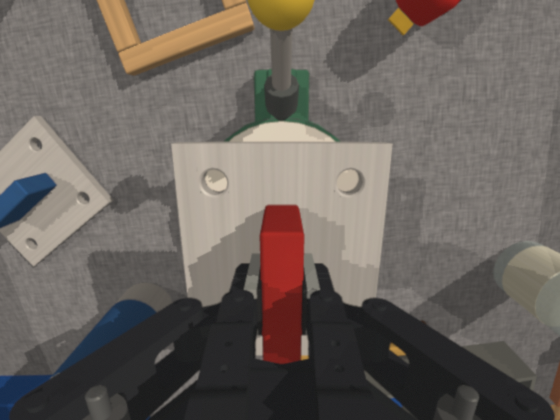

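The plate is held level over the hub, its holes are at (215,181) and (348,181), and the ball and shaft are in line at column 281. Working out the plate's offset in the hand.

Run:
```python
from h import *
W=snap('wrist'); o=telemetry.get_obs()
Rm=R.from_euler('xyz',o['tcp_rot'],degrees=True).as_matrix()
for zz in (.159,.154):
  P=[onz(W,u,181.3,zz) for u in (214.5,348.5)]
  print(zz,[(Rm.T@(p-o['ee_pos'])).round(4) for p in P])
c=W['color'];g=cv2.cvtColor(c,cv2.COLOR_RGB2GRAY)
print(o['ee_pos'].round(4))
```

```text
0.159 [array([ 0.0447, -0.0349,  0.0108]), array([0.0446, 0.034 , 0.0108])]
0.154 [array([ 0.0437, -0.036 ,  0.0158]), array([0.0436, 0.0351, 0.0158])]
[ 0.5833 -0.0369  0.1698]
```

```bash
python3 -m handwheel '[{"tx":-0.0007,"ty":0,"tz":0.015,"ax":0,"ay":0,"az":0,"jaw":-1},{"tx":0,"ty":0,"tz":0.02,"ax":0,"ay":0,"az":0,"jaw":-1},{"tx":0,"ty":0,"tz":0.02,"ax":0,"ay":0,"az":0,"jaw":-1},{"tx":0,"ty":0,"tz":0.015,"ax":0,"ay":0,"az":0,"jaw":-1},{"tx":0,"ty":0,"tz":0.005,"ax":0,"ay":0,"az":0,"jaw":-1},{"tx":0,"ty":0,"tz":0.003,"ax":0,"ay":0,"az":0,"jaw":-1},{"tx":0,"ty":0,"tz":0.003,"ax":0,"ay":0,"az":0,"jaw":-1},{"tx":0,"ty":0,"tz":0.003,"ax":0,"ay":0,"az":0,"jaw":-1},{"tx":0,"ty":0,"tz":0,"ax":0,"ay":0,"az":0,"jaw":-1},{"tx":0,"ty":0,"tz":0,"ax":0,"ay":0,"az":0,"jaw":-1}]' 80
python3 - <<'E'
from h import *
W=snap('wrist','w5.png');cv2.imwrite('pics/w5c.png',cv2.resize(W['color'][100:260,150:420,::-1],None,fx=2.9,fy=2.9,interpolation=2))
E
```

```text
time: 14.55
ee_pos: [0.5842, -0.0378, 0.0857]
tcp_rot: [-180.0, 0.0, 174.0]
wrist_force: [0.3, 0.7, -4.8]
opening: 0.0169
grasp_force: 79.4
```

View pics/w5c.png

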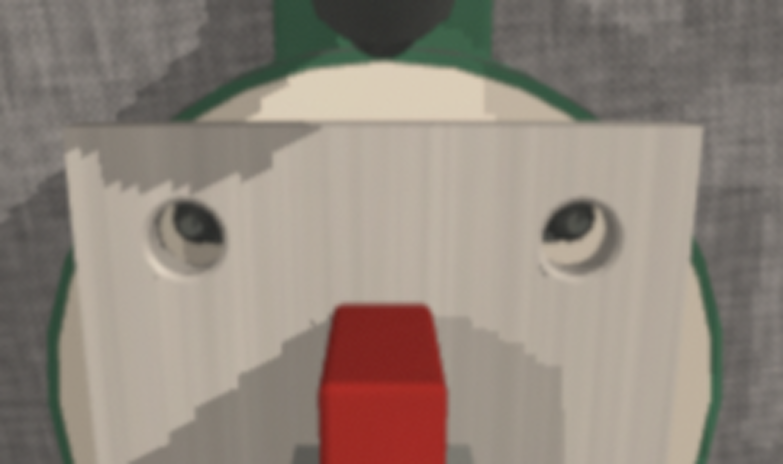

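Run:
```python
from h import *
W=snap('wrist'); o=telemetry.get_obs()
Rm=R.from_euler('xyz',o['tcp_rot'],degrees=True).as_matrix()
f=lambda u,v,z:(Rm.T@(onz(W,150+u/2.9,100+v/2.9,z)-o['ee_pos'])*1000).round(1)
print('holes',f(187,237,.0748),f(583,237,.0748))
for z in(.071,.064): print('studs',z,f(195,222,z),f(572,218,z))
```

```text
holes [ 44.5 -34.8  10.9] [44.5 35.5 10.9]
studs 0.071 [ 46.5 -34.   14.7] [47.2 34.1 14.7]
studs 0.064 [ 45.1 -35.5  21.7] [45.9 35.7 21.7]
```

The stud tips are in both holes, (195,222) and (572,218) in the crop, about 1 mm towards the robot of centre. Correcting and going down.

```bash
python3 -m handwheel '[{"tx":0.001,"ty":0,"tz":0,"ax":0,"ay":0,"az":0,"jaw":-1},{"tx":0,"ty":0,"tz":0.003,"ax":0,"ay":0,"az":0,"jaw":-1},{"tx":0,"ty":0,"tz":0.003,"ax":0,"ay":0,"az":0,"jaw":-1},{"tx":0,"ty":0,"tz":0.003,"ax":0,"ay":0,"az":0,"jaw":-1},{"tx":0,"ty":0,"tz":0.003,"ax":0,"ay":0,"az":0,"jaw":-1},{"tx":0,"ty":0,"tz":0.003,"ax":0,"ay":0,"az":0,"jaw":-1},{"tx":0,"ty":0,"tz":0.003,"ax":0,"ay":0,"az":0,"jaw":-1},{"tx":0,"ty":0,"tz":0,"ax":0,"ay":0,"az":0,"jaw":-1},{"tx":0,"ty":0,"tz":0,"ax":0,"ay":0,"az":0,"jaw":-1},{"tx":0,"ty":0,"tz":0,"ax":0,"ay":0,"az":0,"jaw":-1}]' 80
```

```text
time: 15.9
ee_pos: [0.5832, -0.0376, 0.0677]
tcp_rot: [180.0, 0.0, 174.0]
wrist_force: [-1.0, -0.4, -5.8]
opening: 0.0171
grasp_force: 79.4
```

```bash
python3 -m handwheel '[{"tx":0,"ty":0,"tz":0.001,"ax":0,"ay":0,"az":0,"jaw":-1},{"tx":0,"ty":0,"tz":0.001,"ax":0,"ay":0,"az":0,"jaw":-1},{"tx":0,"ty":0,"tz":0.0005,"ax":0,"ay":0,"az":0,"jaw":-1},{"tx":0,"ty":0,"tz":0,"ax":0,"ay":0,"az":0,"jaw":-1},{"tx":0,"ty":0,"tz":0,"ax":0,"ay":0,"az":0,"jaw":-1},{"tx":0,"ty":0,"tz":0,"ax":0,"ay":0,"az":0,"jaw":-1},{"tx":0,"ty":0,"tz":0,"ax":0,"ay":0,"az":0,"jaw":-1},{"tx":0,"ty":0,"tz":0,"ax":0,"ay":0,"az":0,"jaw":-1},{"tx":0,"ty":0,"tz":0,"ax":0,"ay":0,"az":0,"jaw":-1},{"tx":0,"ty":0,"tz":0,"ax":0,"ay":0,"az":0,"jaw":-1}]' 80
python3 -m handwheel '[{"tx":0,"ty":0,"tz":0,"ax":0,"ay":0,"az":0,"jaw":1},{"tx":0,"ty":0,"tz":0,"ax":0,"ay":0,"az":0,"jaw":1},{"tx":0,"ty":0,"tz":0,"ax":0,"ay":0,"az":0,"jaw":1},{"tx":0,"ty":0,"tz":-0.01,"ax":0,"ay":0,"az":0,"jaw":1},{"tx":0,"ty":0,"tz":-0.04,"ax":0,"ay":0,"az":0,"jaw":1},{"tx":0,"ty":0,"tz":-0.05,"ax":0,"ay":0,"az":0,"jaw":1},{"tx":0,"ty":0,"tz":-0.05,"ax":0,"ay":0,"az":0,"jaw":1},{"tx":0.025,"ty":0,"tz":-0.03,"ax":0,"ay":0,"az":0,"jaw":1},{"tx":0.025,"ty":0,"tz":0,"ax":0,"ay":0,"az":0,"jaw":1},{"tx":0,"ty":0,"tz":0,"ax":0,"ay":0,"az":0,"jaw":1}]' 80
python3 - <<'E'
from h import *
W=snap('wrist','w6.png')
m=cv2.inRange(cv2.cvtColor(W['color'],cv2.COLOR_RGB2HSV),(22,130,80),(35,255,255));n,l,s,ce=cv2.connectedComponentsWithStats(m)
for i in range(1,n):
  if s[i,4]>100: print('ball',s[i],ce[i],onz(W,*ce[i],.152))
E
```

```text
time: 17.15
ee_pos: [0.5831, -0.0376, 0.0658]
tcp_rot: [-180.0, 0.0, 174.0]
wrist_force: [-5.4, 0.1, 5.6]
opening: 0.0171
grasp_force: 80.7
time: 18.4
ee_pos: [0.5328, -0.0323, 0.2467]
tcp_rot: [180.0, 0.1, 174.0]
wrist_force: [0.8, -0.2, 0.4]
opening: 0.0856
grasp_force: 0.0
ball [ 261   87   42   44 1450] [281.33103448 108.45448276] [ 0.45094048 -0.02400958  0.152     ]
```

View pics/w6.png

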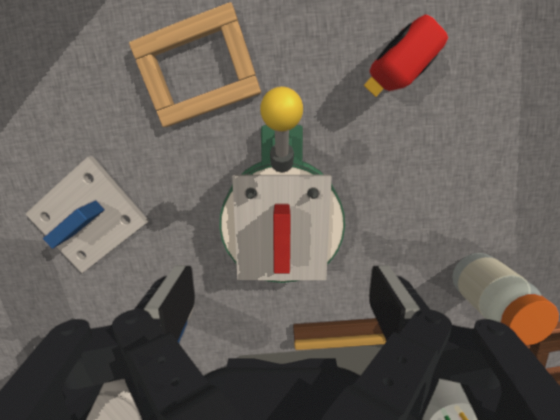

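The head is seated: the bar is at (282,238), the studs show in the holes at (251,193) and (313,193), and contact came with the underside 45 mm up. The ball is still out at (281,108). Regripping it.

```bash
python3 -m handwheel '[{"tx":0.042,"ty":0,"tz":0,"ax":0,"ay":0,"az":0,"jaw":1},{"tx":0.0417,"ty":0,"tz":0,"ax":0,"ay":0,"az":0,"jaw":1},{"tx":0,"ty":0,"tz":0.03,"ax":0,"ay":0,"az":0,"jaw":1},{"tx":0,"ty":0,"tz":0.04,"ax":0,"ay":0,"az":0,"jaw":1},{"tx":0,"ty":0,"tz":0.03,"ax":0,"ay":0,"az":0,"jaw":1},{"tx":0,"ty":0,"tz":0.0105,"ax":0,"ay":0,"az":0,"jaw":1},{"tx":0,"ty":0,"tz":0,"ax":0,"ay":0,"az":0,"jaw":-1},{"tx":0,"ty":0,"tz":0,"ax":0,"ay":0,"az":0,"jaw":-1},{"tx":0,"ty":0,"tz":0,"ax":0,"ay":0,"az":0,"jaw":-1},{"tx":0,"ty":0,"tz":0,"ax":0,"ay":0,"az":0,"jaw":-1}]' 60
```

```text
time: 19.7
ee_pos: [0.4509, -0.0239, 0.1357]
tcp_rot: [-180.0, 0.1, 174.0]
wrist_force: [0.6, -1.0, 6.5]
opening: 0.0294
grasp_force: 58.7
```

```bash
python3 -m handwheel '[{"tx":-0.0026,"ty":0,"tz":0.0031,"ax":0,"ay":0,"az":0,"jaw":-1},{"tx":-0.0026,"ty":0,"tz":0.0031,"ax":0,"ay":0,"az":0,"jaw":-1},{"tx":-0.0026,"ty":0,"tz":0.0031,"ax":0,"ay":0,"az":0,"jaw":-1},{"tx":-0.0026,"ty":0,"tz":0.0031,"ax":0,"ay":0,"az":0,"jaw":-1},{"tx":-0.0026,"ty":0,"tz":0.0031,"ax":0,"ay":0,"az":0,"jaw":-1},{"tx":-0.0026,"ty":0,"tz":0.0031,"ax":0,"ay":0,"az":0,"jaw":-1},{"tx":-0.0026,"ty":0,"tz":0.0031,"ax":0,"ay":0,"az":0,"jaw":-1},{"tx":-0.0026,"ty":0,"tz":0.0031,"ax":0,"ay":0,"az":0,"jaw":-1},{"tx":0,"ty":0,"tz":0,"ax":0,"ay":0,"az":0,"jaw":-1},{"tx":0,"ty":0,"tz":0,"ax":0,"ay":0,"az":0,"jaw":-1}]' 60
python3 -m handwheel '[{"tx":-0.0013,"ty":0,"tz":0.0015,"ax":0,"ay":0,"az":0,"jaw":-1},{"tx":0,"ty":0,"tz":0,"ax":0,"ay":0,"az":0,"jaw":-1},{"tx":0,"ty":0,"tz":0,"ax":0,"ay":0,"az":0,"jaw":-1},{"tx":0,"ty":0,"tz":0,"ax":0,"ay":0,"az":0,"jaw":-1},{"tx":0,"ty":0,"tz":0,"ax":0,"ay":0,"az":0,"jaw":-1},{"tx":0,"ty":0,"tz":0,"ax":0,"ay":0,"az":0,"jaw":-1},{"tx":0,"ty":0,"tz":0,"ax":0,"ay":0,"az":0,"jaw":-1},{"tx":0,"ty":0,"tz":0,"ax":0,"ay":0,"az":0,"jaw":-1},{"tx":0,"ty":0,"tz":0,"ax":0,"ay":0,"az":0,"jaw":-1},{"tx":0,"ty":0,"tz":0,"ax":0,"ay":0,"az":0,"jaw":-1}]' 60
```

```text
time: 20.95
ee_pos: [0.4719, -0.026, 0.1105]
tcp_rot: [-180.0, 0.2, 174.0]
wrist_force: [5.0, -2.1, 3.6]
opening: 0.0292
grasp_force: 59.0
time: 22.2
ee_pos: [0.4725, -0.0261, 0.1098]
tcp_rot: [-180.0, 0.1, 174.0]
wrist_force: [-2.1, -1.8, 11.8]
opening: 0.0294
grasp_force: 59.8
```

```bash
python3 -m handwheel '[{"tx":-0.0013,"ty":0,"tz":0.0015,"ax":0,"ay":0,"az":0,"jaw":-1},{"tx":-0.0013,"ty":0,"tz":0.0015,"ax":0,"ay":0,"az":0,"jaw":-1},{"tx":0,"ty":0,"tz":0,"ax":0,"ay":0,"az":0,"jaw":-1},{"tx":0,"ty":0,"tz":0,"ax":0,"ay":0,"az":0,"jaw":-1},{"tx":0,"ty":0,"tz":0,"ax":0,"ay":0,"az":0,"jaw":-1},{"tx":0,"ty":0,"tz":0,"ax":0,"ay":0,"az":0,"jaw":-1},{"tx":0,"ty":0,"tz":0,"ax":0,"ay":0,"az":0,"jaw":-1},{"tx":0,"ty":0,"tz":0,"ax":0,"ay":0,"az":0,"jaw":-1},{"tx":0,"ty":0,"tz":0,"ax":0,"ay":0,"az":0,"jaw":-1},{"tx":0,"ty":0,"tz":0,"ax":0,"ay":0,"az":0,"jaw":-1}]' 60
```

```text
time: 23.45
ee_pos: [0.4728, -0.0261, 0.1094]
tcp_rot: [180.0, -0.0, 174.0]
wrist_force: [-25.0, -0.1, 41.9]
opening: 0.0288
grasp_force: 62.3
```

```bash
python3 -m handwheel '[{"tx":0.002,"ty":0,"tz":-0.0024,"ax":0,"ay":0,"az":0,"jaw":-1},{"tx":0,"ty":0,"tz":0,"ax":0,"ay":0,"az":0,"jaw":1},{"tx":0,"ty":0,"tz":0,"ax":0,"ay":0,"az":0,"jaw":1},{"tx":0,"ty":0,"tz":0,"ax":0,"ay":0,"az":0,"jaw":1},{"tx":0,"ty":0,"tz":-0.02,"ax":0,"ay":0,"az":0,"jaw":1},{"tx":0,"ty":0,"tz":-0.04,"ax":0,"ay":0,"az":0,"jaw":1},{"tx":0,"ty":0,"tz":-0.05,"ax":0,"ay":0,"az":0,"jaw":1},{"tx":0,"ty":0,"tz":-0.03,"ax":0,"ay":0,"az":0,"jaw":1},{"tx":0,"ty":0,"tz":0,"ax":0,"ay":0,"az":0,"jaw":1},{"tx":0,"ty":0,"tz":0,"ax":0,"ay":0,"az":0,"jaw":1}]' 60
python3 - <<'E'
from h import *
W=snap('wrist','w7.png')
m=cv2.inRange(cv2.cvtColor(W['color'],cv2.COLOR_RGB2HSV),(22,130,80),(35,255,255));n,l,s,ce=cv2.connectedComponentsWithStats(m)
for i in range(1,n):
  if s[i,4]>100: print('ball',s[i],ce[i],onz(W,*ce[i],.126))
E
```

```text
time: 24.7
ee_pos: [0.4726, -0.026, 0.2465]
tcp_rot: [-180.0, -0.1, 174.0]
wrist_force: [-0.2, -0.5, -0.9]
opening: 0.0855
grasp_force: 0.0
ball [264 189  36  35 994] [281.43259557 205.9195171 ] [ 0.47290379 -0.02629369  0.126     ]
```

View pics/w7.png

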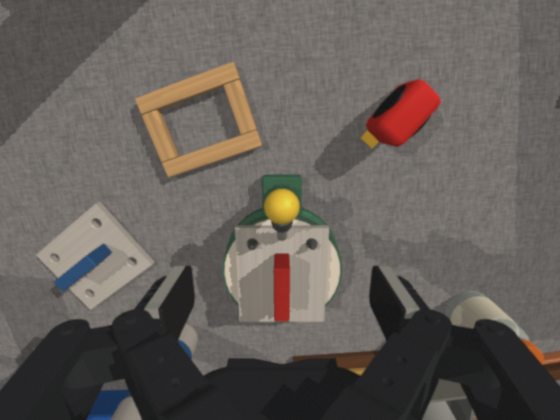

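The ball is in at (281,206), 111 mm from the hub's axis. The head is seated with its studs at (252,244) and (311,244), and nothing else has moved. Handing in.

```bash
python3 -c "
from workcell import workorder
print(workorder.job_done())"
```

```text
the job is handed in; nothing more can be done
None
```

The job is handed in: the red head sits flat on the three studs and is released, the yellow knob is pushed fully in over it, and nothing else on the bench was seen to move; the hand-in gave no verdict back.

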